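# Fetch the extension bar from behind the sockets

## Task

The extension bar at the back of the socket holder has to be checked for straightness. Stand the three sockets in front of it aside in the tray, pull the bar up out of its spring clips and lay it across the two V-blocks, then stand each socket back, right down on the same spigot it came from. Do not knock a socket over or disturb the paint marker and the centre punch lying near.

Things in the scene. Friction and masses are not known exactly. Their poses are not given: they have to be found in the camera images.
- socket_holder: black fixed holder, base 100 (x) by 186 (y) by 12 mm high. Origin: centre of underside; front is -x. Three equal pointed steel spigots, 9 mm thick, tips at z = 24 mm, at x = -22 mm, y = -56, 0, +56 mm. A socket on its spigot rests on the base: underside at z = 12 mm, 5 mm sideways play. While sockets stand there, no finger fits between them and the bar behind.
- bar_clips (a point): middle of the bar's seat at the holder's back, on the bar's axis (x = +20, z = 46 mm of the holder; axes as the holder's). Two C-shaped spring clips, open upward, 12 mm wide, tops at z = 60 mm, hold the bar at 36 mm to either side in y. A straight upward pull meets some 10 to 15 N beyond its weight, then they snap open after about 8 mm. Under the bar the base is 34 mm below its axis.
- socket_small: smallest of three deep sockets, a plain steel upright cylinder 36 mm across, 86 mm tall (bottom 30 mm: 36 mm across), dark hexagon in its top. Origin: centre of underside, z up its axis. A 19 mm wide, 20 mm deep hole in the underside drops over a spigot. Starts on any one of the holder's three spigots. On the holder, grip it by its top 30 mm, fingers in front and behind.
- socket_medium: middle-sized of three deep sockets, a plain steel upright cylinder 42 mm across, 94 mm tall (bottom 30 mm: 36 mm across), dark hexagon in its top. Origin: centre of underside, z up its axis. A 19 mm wide, 20 mm deep hole in the underside drops over a spigot. Starts on any one of the holder's three spigots. On the holder, grip it by its top 30 mm, fingers in front and behind.
- socket_large: largest of three deep sockets, a plain steel upright cylinder 48 mm across, 102 mm tall (bottom 30 mm: 36 mm across), dark hexagon in its top. Origin: centre of underside, z up its axis. A 19 mm wide, 20 mm deep hole in the underside drops over a spigot. Starts on any one of the holder's three spigots. On the holder, grip it by its top 30 mm, fingers in front and behind.
- extension_bar: steel extension bar, 184 mm long, about 0.55 kg, lying along its y: round shank 20 mm thick, at +y a knurled head 32 mm thick (y = 62 to 92 mm), at -y a 19 mm square (y = -66 to -92). Origin: mid-length, on the shank's underside, so the axis is 10 mm above it; centre of mass 15 mm toward the head. Starts in the holder's clips, y along the holder's y.
- parts_tray: shallow bright metal tray with a black rubber liner, fixed, 90 mm (x) by 186 mm (y), rim 15 mm high. Origin: centre of underside; the liner's top is 4 mm above it. The three sockets fit in it upright, side by side along y.
- v_blocks: two equal steel V-blocks fixed on a dark grey plate 90 (x) by 132 (y) by 18 mm high. Origin: centre of plate's underside. Blocks 46 (x) by 22 (y) mm, tops at z = 58 mm, at y = -34 and +34 mm. Their 90 degree grooves, 35 mm wide, lie over x = 0, run along y and open upward. The shank lying in both has its axis at z = 55 mm (bar origin z = 45); its head and square end overhang, either way round.
- paint_marker: bystander: white paint marker lying along its y, 17 x 128 x 17 mm; origin: centre of underside. Leave it alone.
- centre_punch: bystander: steel centre punch lying along its y, 12 x 108 x 12 mm; origin: centre of underside. Leave it alone.

How it is judged:
On the way, in this order (a step that is already met when the one before it is completed fails the run):
1. all three sockets stand upright and released in the tray while the extension bar is still in its clips (x of socket_small in the frame of parts_tray between -0.036 and 0.036 m and y of socket_small in the frame of parts_tray between -0.084 and 0.084 m and z of each of socket_small, socket_medium, socket_large in the frame of parts_tray below 0.01 m and angle between each of socket_small, socket_medium, socket_large's own z axis and vertical below 0.1 rad and contact force between the fingers and socket_small below 0.1 N and x of socket_medium in the frame of parts_tray between -0.036 and 0.036 m and y of socket_medium in the frame of parts_tray between -0.084 and 0.084 m and contact force between the fingers and socket_medium below 0.1 N and x of socket_large in the frame of parts_tray between -0.036 and 0.036 m and y of socket_large in the frame of parts_tray between -0.084 and 0.084 m and contact force between the fingers and socket_large below 0.1 N and distance of extension_bar from where it was at the start of the episode below 0.012 m), for 0.2 s.
2. the extension bar lies in both V-blocks, let go (x of extension_bar in the frame of v_blocks between -0.005 and 0.005 m and y of extension_bar in the frame of v_blocks between -0.014 and 0.014 m and z of extension_bar in the frame of v_blocks between 0.0414 and 0.0494 m and angle between the y axis of extension_bar and the y axis of v_blocks, either way round below 0.08 rad and contact force between the fingers and extension_bar below 0.1 N), for 0.2 s.
At the end, for the whole second after the job is handed in: The bar rests in both V-blocks (within 5 mm across, 14 mm along, 4 mm in height, 0.08 rad), and each socket stands upright, seated down to the holder's base (3 mm), on the spigot it stood on at the start (within 12 mm of its old place); all released and at rest (all of step 2 and linear speed of each of extension_bar, socket_small, socket_medium, socket_large below 0.02 m/s and distance of each of socket_small, socket_medium, socket_large from where it was at the start of the episode below 0.012 m and angle between each of socket_small, socket_medium, socket_large's own z axis and vertical below 0.06 rad and z of socket_small in the frame of socket_holder between 0.009 and 0.015 m and contact force between the fingers and socket_small below 0.1 N and z of socket_medium in the frame of socket_holder between 0.009 and 0.015 m and contact force between the fingers and socket_medium below 0.1 N and z of socket_large in the frame of socket_holder between 0.009 and 0.015 m and contact force between the fingers and socket_large below 0.1 N); the robot touches nothing.
It fails at once if the paint marker is shifted by more than 15 mm (distance of paint_marker from where it was at the start of the episode above 0.015 m).
It fails at once if the centre punch is shifted by more than 15 mm (distance of centre_punch from where it was at the start of the episode above 0.015 m).
It fails at once if a socket is tipped over (small) (angle between socket_small's own z axis and vertical above 0.6 rad).
It fails at once if a socket is tipped over (medium) (angle between socket_medium's own z axis and vertical above 0.6 rad).
It fails at once if a socket is tipped over (large) (angle between socket_large's own z axis and vertical above 0.6 rad).
It also fails if it takes over 147 s, if anything falls off the work surface, if the arm or the gripper's body presses on something with over 40 N, if the wrist force passes 120 N, or if a joint passes its speed limit or range.

## Robot

A 7-joint arm with a two-finger parallel gripper is mounted at the origin on a cart in front of the work surface, level with it; the furniture and walls round the work are solid. World frame = base frame: x ahead of the robot, y to its left, z up, the work surface at z = 0. Lengths are in m, angles in rad, forces in N, time in s.
With the tool pointing down it reaches from about 0.4 to 0.85 m from the base axis. Payload 6.9 kg.
Tool frame: the origin (TCP) lies midway between the tips of the shut fingers; the grasp point (between the pads) lies behind it (ctrl.pinch_z is the z of the grasp point in the tool frame, in m); z points along the fingers, y is the line along which they close (so a half turn about z gives the same grasp; the last joint's range is limited). The gripper opens to 85 mm and grips with 20 to 120 N. Pads are 22 mm wide; open, the fingers measure 114 mm over their backs; the gripper's body (76 mm by 85 mm) begins 54 mm behind the grasp point. The pads swing forward as they close: fully open they stand 13 mm farther back than shut.
Start: joints at [1.395, 0.507, -0.238, 1.5, 0.126, 1.149, -0.155], TCP at [0.173, -0.601, 0.231] pointing down, gripper open.
Joint ranges: [-3.08, 3.08], [-0.24, 2.05], [-1.43, 1.35], [0, 2.5], [-1.52, 4.66], [0.17, 1.96], [-2.89, 2.89]. Speed limits (rad/s): [2.39, 2.39, 3.14, 3.14, 3.14, 3.14, 3.14].

## Interface

Orientations are given as a unit quaternion [w, x, y, z].
In Python, from station import ctrl, get_state, vision, ticket, models gives the robot as it stands. Calls block until the motion is done:
- ctrl.movep(position, orientation): joint-space move of the TCP to a pose.
- ctrl.movel(position, frame=None, max_speed=0.15): straight line of the TCP; frame=None keeps the orientation; max_speed is the mean speed in m/s.
- ctrl.set_joints(angles): joint-space move.
- ctrl.ungrasp() and ctrl.close_gripper(force=None): open the fingers fully, or close them until they stop; force is the grip in N (None keeps the last).
- ctrl.pause(seconds).
- ctrl.ik(position, orientation): joint angles nearest the present ones, or None.
- get_state(): the state.
- vision.grab_frame(name): name is "scene" or "top"; returns (picture, depth): 400x640x3 uint8, blue, green, red; 400x640 float32, m along the optical axis (not along the pixel's ray), 0 where there is no reading.
- vision.camera_info(name): a dict with "mtx" (3x3 intrinsics, pixels), "R" (3x3) and "t" (3): a world point X has camera coordinates R X + t. Camera axes: x right, y down, z forward; pixel columns grow to the right and rows downward; lengths in m; the calibration is good to about 2 mm. A picture is of the moment at which its call begins. camera_info takes no time and is no camera call.
A pose or a line that the arm cannot do raises ctrl.Unreachable and nothing moves.
- ticket.close_job(): hands the job in; it is judged then, once.
Trained networks look in the newest picture that a camera, given by its name, has taken for a name from the list of things; names that differ only in an ending like _2 or _b are one class to them, and where a whole thing is asked for, a point or a joint stands for the part that bears it (a point fixed in the world has none). Each returns a list of dicts, best first, with "p" (0 to 1); they miss things now and then, are a little off and sometimes report something else, mostly with a low value. They report only what shows in the picture. A call takes as long as a camera call.
- models.recognise(camera, target): "point" ([column, row] in pixels, amid what is visible of it).
- models.masks_of(camera, target): "mask" (400x640 bool, what is visible of it) and "point" ([column, row] in pixels, amid what is visible of it).
The state is a dict: "time": time; "qpos": joint angles; "qd": joint speeds; "tau": joint torques, N m; "tcp_pos": TCP position; "eef_rot": TCP orientation; "contact_force": force on the tool from outside, world axes, zero at the start; "wrist_torque": the same for the moment, N m; "width": finger opening in m; "gripper_force": force on a finger pad.
Only numpy, scipy, OpenCV 4.12 (cv2) and the standard library are available. Lean on these libraries where they do the work, as an engineer would, in place of code of your own. Each camera call takes 0.05 s, during which the arm holds its last target. There are 200 camera calls.

## Working session

There is one attempt and no reset: what is moved stays moved. The work goes in short steps, each a Python script; the robot and the scene stay as the last script left them, time stands still between calls to the robot, and variables do not carry over. Pictures are saved under pics/ and viewed, at most 14 in all, crops included, and the job is handed in when it is done.

```bash
ls; mkdir -p pics; python3 - <<'E'
from station import ctrl,get_state,vision,models
import cv2,numpy as np
s=get_state();print(s['time'],s['tcp_pos'],s['eef_rot'],s['width'],ctrl.pinch_z)
for n in("scene","top"):
    im,d=vision.grab_frame(n);cv2.imwrite(f"pics/{n}0.png",im);np.save(f"pics/{n}0.npy",d)
    c=vision.camera_info(n);print(n,c['mtx'],-c['R'].T@c['t'],c['R'])
    for t in["socket_holder","socket_small","socket_medium","socket_large","extension_bar","parts_tray","v_blocks","paint_marker","centre_punch"]:
        r=models.masks_of(n,t)
        print(t,[(round(x['p'],2),np.round(x['point']),int(x['mask'].sum())) for x in r[:3]])
        if r: np.save(f"pics/{n}_{t}.npy",r[0]['mask'])
E
```

```text
pics
0.0 [ 0.17299037 -0.60007371  0.23042644] [-8.73813630e-04  9.90157002e-01  1.39958308e-01 -1.39219459e-04] 0.08559883438452934 -0.0187
scene [[429.06793444   0.         311.4549939 ]
 [  0.         429.06793444 197.99340634]
 [  0.           0.           1.        ]] [-0.13942404 -0.62125734  0.46041622] [[ 0.53574109 -0.84424311 -0.01533161]
 [-0.40056164 -0.23812112 -0.88478738]
 [ 0.74332486  0.48015821 -0.46574267]]
socket_holder [(0.8, array([267., 198.]), 772)]
socket_small [(0.67, array([248., 174.]), 380), (0.54, array([268., 201.]), 835)]
socket_medium [(0.78, array([254., 179.]), 866)]
socket_large [(0.85, array([237., 153.]), 556), (0.58, array([291., 230.]), 2215)]
extension_bar [(0.75, array([277., 184.]), 218)]
parts_tray [(0.73, array([402., 241.]), 2784)]
v_blocks [(0.7, array([375., 266.]), 306), (0.68, array([291., 232.]), 2105)]
paint_marker [(0.77, array([311., 179.]), 239), (0.2, array([236., 154.]), 543)]
centre_punch [(0.73, array([377., 268.]), 372)]
top [[372.12586504   0.         316.78678305]
 [  0.         372.12586504 204.04322393]
 [  0.           0.           1.        ]] [ 0.38811642 -0.19587657  0.88695391] [[ 2.92496589e-02 -9.99554985e-01  5.85568645e-03]
 [-9.85920381e-01 -2.98145739e-02 -1.64535994e-01]
 [ 1.64637358e-01 -9.60618923e-04 -9.86353698e-01]]
socket_holder [(0.75, array([252., 200.]), 1425), (0.45, array([243., 183.]), 661)]
socket_small [(0.75, array([234., 201.]), 349)]
socket_medium [(0.93, array([254., 212.]), 374)]
socket_large [(0.68, array([213., 186.]), 582)]
extension_bar [(0.58, array([241., 184.]), 778)]
parts_tray [(0.65, array([406., 210.]), 3186), (0.19, array([256., 210.]), 398)]
v_blocks [(0.61, array([320., 250.]), 2264)]
paint_marker [(0.69, array([276., 150.]), 286)]
centre_punch [(0.65, array([396., 254.]), 161)]
```

```bash
python3 - <<'E'
import cv2
a=cv2.imread('pics/top0.png')[120:300,170:470];cv2.imwrite('pics/top0c.png',cv2.resize(a,None,fx=2.6,fy=2.6,interpolation=cv2.INTER_CUBIC))
a=cv2.imread('pics/scene0.png')[110:310,180:480];cv2.imwrite('pics/scene0c.png',cv2.resize(a,None,fx=2.6,fy=2.6,interpolation=cv2.INTER_CUBIC))
E
```

```text
(no output)
```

View pics/top0c.png

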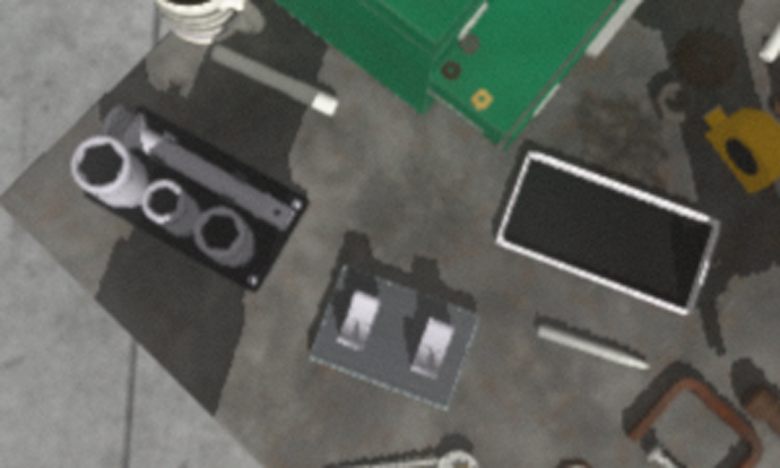

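View pics/scene0c.png

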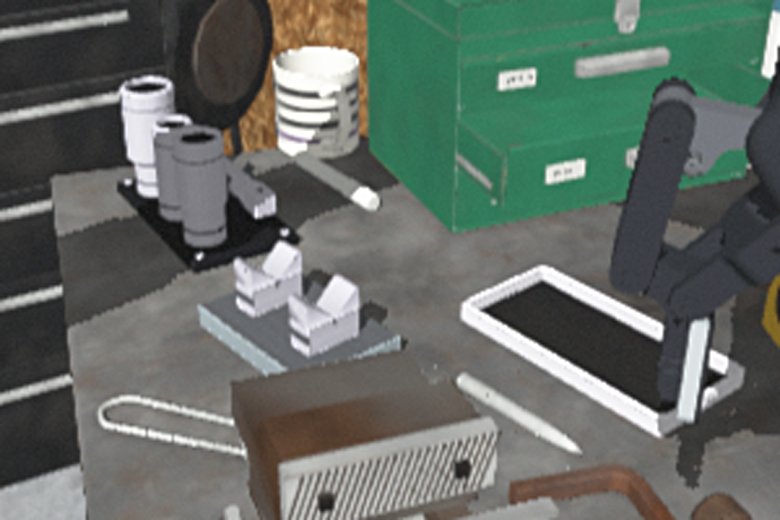

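The top view shows the holder at upper left: large socket (213,186), small (234,198), medium (256,211), with the bar behind them and its head to the left. The V-blocks are at about (320,250) and the tray at (406,210). The marker is at (276,150) and the punch at (396,254). The scene view confirms the same layout, with a green toolbox and open drawer behind the tray.

```bash
cat > h.py <<'E'
import numpy as np,cv2
from station import ctrl,get_state,vision,models,ticket
def cloud(n,d):
    c=vision.camera_info(n);v,u=np.mgrid[0:400,0:640];K=c['mtx']
    P=np.stack([(u-K[0,2])/K[0,0]*d,(v-K[1,2])/K[1,1]*d,d],-1)
    X=(P-c['t'])@c['R'];X[d==0]=np.nan;return X
E
python3 - <<'E'
from h import *
C={n:cloud(n,np.load(f'pics/{n}0.npy')) for n in("scene","top")}
T=C['top'];S=C['scene']
def m(n,t):return np.load(f'pics/{n}_{t}.npy')
print('table z',np.nanmedian(T[230:270,250:290,2]))
def circ(P):
    A=np.c_[2*P[:,:2],np.ones(len(P))];x=np.linalg.lstsq(A,(P[:,:2]**2).sum(1),rcond=None)[0];return x[:2],np.sqrt(x[2]+x[:2]@x[:2])
all_=[(n,C[n].reshape(-1,3)) for n in C]
for t,(u,v),h in [('large',(213,186),.114),('small',(234,198),.098),('medium',(256,211),.106)]:
    c=np.nanmedian(T[v-3:v+4,u-3:u+4].reshape(-1,3),0)
    P=T[v-18:v+19,u-18:u+19].reshape(-1,3);P=P[~np.isnan(P[:,2])]
    top=P[(P[:,2]>h-.008)&(P[:,2]<h+.01)]
    (cx,cy),(w,hh),a=cv2.minAreaRect((top[:,:2]*1000).astype(np.float32))
    print(t,'top',len(top),'z',np.percentile(top[:,2],[10,50,90]),'rect',cx,cy,w,hh,'cen',top[:,:2].mean(0))
    Q=S.reshape(-1,3);k=(np.hypot(Q[:,0]-cx/1e3,Q[:,1]-cy/1e3)<.04)&(Q[:,2]>.055)&(Q[:,2]<h+.012)
    Q=Q[k];print('  scene n',len(Q),'zmax',np.percentile(Q[:,2],[50,98]),'side circle',circ(Q[Q[:,2]<h-.012]))
for n in C:
    for t in['extension_bar','parts_tray','v_blocks','paint_marker','centre_punch','socket_holder']:
        P=C[n][m(n,t)];P=P[~np.isnan(P[:,2])];q=np.median(P,0)
        r=cv2.minAreaRect((P[:,:2]*1000).astype(np.float32))
        print(n,t,len(P),'med',q.round(3),'z',np.percentile(P[:,2],[5,50,95]).round(3),'rect',np.round(r[0]),np.round(r[1]),round(r[2],1))
# drawer/obstacle heights map
g=np.full((46,60),0);
for n in C:
    P=C[n].reshape(-1,3);P=P[~np.isnan(P[:,2])]
    i=((P[:,0]-.0)/.02).astype(int);j=((.4-P[:,1])/.02).astype(int)
    k=(i>=0)&(i<46)&(j>=0)&(j<60)&(P[:,0]>0);np.maximum.at(g,(i[k],j[k]),(P[k,2]*100).astype(int))
for r in range(44,8,-1):print('%.2f '%(r*.02),' '.join('%2d'%x for x in g[r,:50]))
E
```

```text
table z -0.0004041190237041534
large top 398 z [0.10859864 0.11114456 0.11410407] rect 554.8373413085938 35.855289459228516 46.110107421875 46.810489654541016 cen [0.55513933 0.03599079]
  scene n 469 zmax [0.10128385 0.11596675] side circle (array([0.55498436, 0.03267846]), np.float64(0.022272702811699827))
small top 369 z [0.09334358 0.09745158 0.10474801] rect 525.356201171875 -20.744964599609375 104.34163665771484 35.0291748046875 cen [ 0.5231272  -0.02332758]
  scene n 276 zmax [0.09544011 0.10805632] side circle (array([ 0.53940204, -0.01377956]), np.float64(0.026582067388013556))
medium top 311 z [0.10057184 0.10311548 0.10647134] rect 516.0109252929688 -57.39240264892578 68.04473114013672 40.30104064941406 cen [ 0.50360606 -0.06257029]
  scene n 688 zmax [0.08544849 0.1078361 ] side circle (array([ 0.51610793, -0.05641622]), np.float64(0.033941280441958106))
scene extension_bar 217 med [ 0.53  -0.098  0.055] z [0.039 0.055 0.058] rect [575. -62.] [159.  36.] 38.7
scene parts_tray 2770 med [ 0.53  -0.399  0.006] z [0.004 0.006 0.016] rect [ 538. -410.] [189. 116.] 70.3
scene v
[... 5962 characters left out ...]
0  0  0  0  0  0  0  0  0  0  0  0 12 12 12 13 13  5  4  0  1  1  1  0  0  0
0.24   0  0  0  0  0  0  0  0  0  0  0  0  0  0  0  0  0  0  0  0  0  0  0  0  0  0  0  0  0  0  0  0  0  0  0 10 12 12 13 13 15 15 15  1  1  1  1  0  0  0
0.22   0  0  0  0  0  0  0  0  0  0  0  0  0  0  0  0  0  0  0  0  0  0  0  0  0  0  0  0  0  0  0  0  0  0  2 12 13 13 13 14 15 15 15 15  1  0  0  0  0  0
0.20   0  0  0  0  0  0  0  0  0  0  0  0  0  0  0  0  0  0  0  0  0  0  0  0  0  0  0  0  0  0  0  0  0  0  1  3 13 13 14 15 15 15 15  0 14  0  0  0  0  0
0.18   0  0  0  0  0  0  0  0  0  0  0  0  0  0  0  0  0  0  0  0  0  0  0  0  0  0  0  0  0  0  0  0  0  0  0  1  5 13 15 15 15 15  9 14 15 15  0  0 40 12
```

```bash
python3 - <<'E'
from h import *
from scipy.optimize import least_squares
C={n:cloud(n,np.load(f'pics/{n}0.npy')).reshape(-1,3) for n in("scene","top")}
C={n:P[~np.isnan(P[:,2])] for n,P in C.items()}
T=C['top'];W={}
for t,c,R,h in [('large',(.555,.036),.024,.114),('small',(.530,-.0135),.018,.098),('medium',(.505,-.063),.021,.106)]:
    c=np.array(c)
    for n in("top","scene"):
        c2=c.copy()
        P=C[n];P=P[(P[:,2]>h-.006)&(P[:,2]<h+.006)]
        for _ in range(15):
            Q=P[np.hypot(*(P[:,:2]-c2).T)<R+.003]
            q=Q[:,:2]; (x,y),_,_=cv2.fitEllipse(cv2.convexHull((q*1e4).astype(np.float32))) if len(Q)>5 else (c2*1e4,0,0); c2=np.array([x,y])/1e4
        print(t,n,c2.round(4),len(Q),Q[:,2].mean().round(4)); W[t]=c2 if n=='top' else W[t]
d=W['large']-W['medium'];print('len',np.linalg.norm(d),'yaw from sockets',np.degrees(np.arctan2(-d[0],d[1])))
# bar: cylinder r=10
b0=np.array([.571,-.026])
def bar(P,a0,lo=.046):
    y=np.array([-np.sin(a0),np.cos(a0)]);x=np.array([np.cos(a0),np.sin(a0)])
    r=P[:,:2]-b0;k=(abs(r@y)<.045)&(abs(r@x)<.014)&(P[:,2]>lo)&(P[:,2]<.062);Q=P[k]
    def f(p):
        a=p[1];xx=np.array([np.cos(a),np.sin(a)]);return np.hypot((Q[:,:2]-b0)@xx-p[0],Q[:,2]-p[2])-.010
    s=least_squares(f,[0,a0,.046],loss='soft_l1',f_scale=.002);return s.x,len(Q),np.sqrt((s.fun**2).mean())
for n in C:
    p,k,e=bar(C[n],np.radians(-27.5));a=p[1]
    print('bar',n,'off',p[0],'yaw',np.degrees(a),'axis z',p[2],k,e)
    x=np.array([np.cos(a),np.sin(a)]);y=np.array([-x[1],x[0]]);print('   point on axis',b0+p[0]*x)
    for t in W: print('   ',t,'x,y rel',(W[t]-b0-p[0]*x)@x,(W[t]-b0)@y)
    r=C[n][:,:2]-b0-p[0]*x;Z=C[n][:,2];k=(abs(r@x)<.009)&(Z>.047)&(Z<.07);print('   bar y ext',np.percentile((r@y)[k],[0,1,99,100]), 'head start',)
    kh=k&(Z>.0590);print('   head pts y',np.percentile((r@y)[kh],[2,10,90,98]))
# V blocks
v0=np.array([.428,-.21]);
for n in C:
    P=C[n];a=np.radians(-18.2)
    r=P[:,:2]-v0
    for z0,z1 in((.012,.022),(.05,.064)):
        k=(np.hypot(*r.T)<.09)&(P[:,2]>z0)&(P[:,2]<z1);R=cv2.minAreaRect((P[k][:,:2]*1000).astype(np.float32));print('v',n,z0,k.sum(),R,P[k,2].mean())
t0=np.array([.529,-.407])
for n in C:
    P=C[n];r=P[:,:2]-t0;k=(np.hypot(*r.T)<.115)&(P[:,2]>.011)&(P[:,2]<.018)
    print('tray',n,k.sum(),cv2.minAreaRect((P[k][:,:2]*1000).astype(np.float32)))
for a in(62.5,-117.5):
    q=[0,np.cos(np.radians(a/2)),np.sin(np.radians(a/2)),0]
    for p in([.505,-.063,.07],[.505,-.063,.25],[.555,.036,.2],[.57,-.026,.03],[.43,-.21,.2],[.547,-.354,.2],[.51,-.46,.2],[.51,-.46,.06]):
        s=ctrl.ik(p,q);print(a,p,None if s is None else np.round(s,2))
E
```

```text
large top [0.5552 0.0359] 383 0.1114
large scene [0.5548 0.0317] 178 0.113
small top [ 0.5294 -0.0134] 210 0.0958
small scene [ 0.5285 -0.0172] 101 0.0974
medium top [ 0.5035 -0.0629] 296 0.1036
medium scene [ 0.5031 -0.0672] 180 0.1049
len 0.1115313708081323 yaw from sockets -27.66318301019732
bar scene off 0.0006960534588908151 yaw -25.663600319549616 axis z 0.0478411746446269 27 0.0013043330779134185
   point on axis [ 0.57162739 -0.02630145]
    large x,y rel -0.041693703664763805 0.04894894299777308
    small x,y rel -0.04365342169268324 -0.006620361846748463
    medium x,y rel -0.04558528053719212 -0.06251451425969354
   bar y ext [-0.10402882 -0.10367002  2.89913894  2.91806826] head start
   head pts y [-0.0781078  -0.00598941  2.88925436  2.91386727]
bar top off -0.0005217485909130222 yaw -27.466352510071673 axis z 0.046000881883325365 358 0.002355085325112613
   point on axis [ 0.57053706 -0.02575936]
    large x,y rel -0.041995483390205084 0.047634980084661986
    small x,y rel -0.04220608946931994 -0.007968471073802613
    medium x,y rel -0.04237863084893484 -0.0638957326
[... 1358 characters left out ...]
51, -0.46, 0.2] [ 0.94  0.65 -0.46  1.36  0.29  1.2  -0.02]
62.5 [0.51, -0.46, 0.06] [ 0.92  0.78 -0.4   1.52  0.35  0.92 -0.07]
-117.5 [0.505, -0.063, 0.07] [ 0.79  0.83 -1.23  2.    0.93  1.04  1.77]
-117.5 [0.505, -0.063, 0.25] [ 0.86  0.52 -1.22  1.76  0.52  1.23  2.16]
-117.5 [0.555, 0.036, 0.2] [ 0.6   0.67 -1.23  1.73  0.67  1.24  1.87]
-117.5 [0.57, -0.026, 0.03] [ 0.67  0.97 -1.23  1.87  1.04  1.12  1.69]
-117.5 [0.43, -0.21, 0.2] [-0.34  0.54  1.15  1.93 -0.57  1.05 -2.56]
-117.5 [0.547, -0.354, 0.2] [-0.01  0.82  1.15  1.48 -0.76  1.33 -2.42]
-117.5 [0.51, -0.46, 0.2] [ 0.52  0.64  0.33  1.37 -0.21  1.17 -2.75]
-117.5 [0.51, -0.46, 0.06] [ 0.51  0.78  0.34  1.52 -0.31  0.89 -2.67]
```

```bash
cat >> h.py <<'E'
A=np.radians(62.5);Q=[0,np.cos(A/2),np.sin(A/2),0]
HP={'medium':(.503,-.065,.068),'small':(.529,-.0153,.060),'large':(.555,.034,.076)}   # TCP at holder grasp
TP={'medium':(.5117,-.457,.0615),'small':(.529,-.408,.0535),'large':(.5456,-.361,.0695)}
D={'small':.036,'medium':.042,'large':.048}
def st(tag):
    s=get_state();print(tag,'t%.1f'%s['time'],np.round(s['tcp_pos'],4),'w%.4f'%s['width'],'F',np.round(s['contact_force'],1),'g%.0f'%s['gripper_force']);return s
def transfer(k,src,dst,zc,ds=0,dd=0):
    (x,y,z),(u,v,w)=src,dst;z+=ds;w+=dd
    st('start');ctrl.movel([x,y,z],max_speed=.15);ctrl.close_gripper(force=60);s=st('grip '+k)
    assert abs(s['width']-D[k])<.006
    ctrl.movel([x,y,z+zc],max_speed=.15);st('lift')
    ctrl.movel([u,v,w+zc],max_speed=.28);ctrl.movel([u,v,w+.012],max_speed=.15)
    ctrl.movel([u,v,w],max_speed=.04);s=st('down');assert abs(s['width']-D[k])<.006
    ctrl.ungrasp();st('open');ctrl.movel([u,v,w+.075],max_speed=.2)
E
python3 - <<'E'
from h import *
p=get_state()['tcp_pos'];ctrl.movel([p[0],p[1],.32],max_speed=.25)
x,y,z=HP['medium'];ctrl.movep([x,y,.22],Q);ctrl.movel([x,y,z+.06],max_speed=.2)
transfer('medium',HP['medium'],TP['medium'],.08);ctrl.movel([.5,-.35,.2],max_speed=.28)
im,d=vision.grab_frame('top');cv2.imwrite('pics/t1.png',cv2.resize(im[120:300,170:470],None,fx=2.6,fy=2.6));im,d=vision.grab_frame('scene');cv2.imwrite('pics/s1.png',cv2.resize(im[110:310,180:480],None,fx=2.6,fy=2.6));st('end')
E
```

```text
start t4.4 [ 0.5035 -0.0651  0.1285] w0.0858 F [ 0.5 -0.8  0.8] g0
grip medium t5.4 [ 0.5036 -0.0651  0.069 ] w0.0409 F [-0.9  0.3  7.2] g60
lift t6.1 [ 0.5023 -0.0653  0.1472] w0.0405 F [-0.3 -0.3 -5. ] g61
down t8.7 [ 0.5116 -0.457   0.0614] w0.0408 F [ 0.8  0.1 -4.8] g61
open t9.2 [ 0.5118 -0.4571  0.0617] w0.0853 F [-0.  -0.8  0.5] g0
end t10.4 [ 0.499  -0.3511  0.1987] w0.0853 F [ 0.4  0.  -0.5] g0
```

View pics/s1.png

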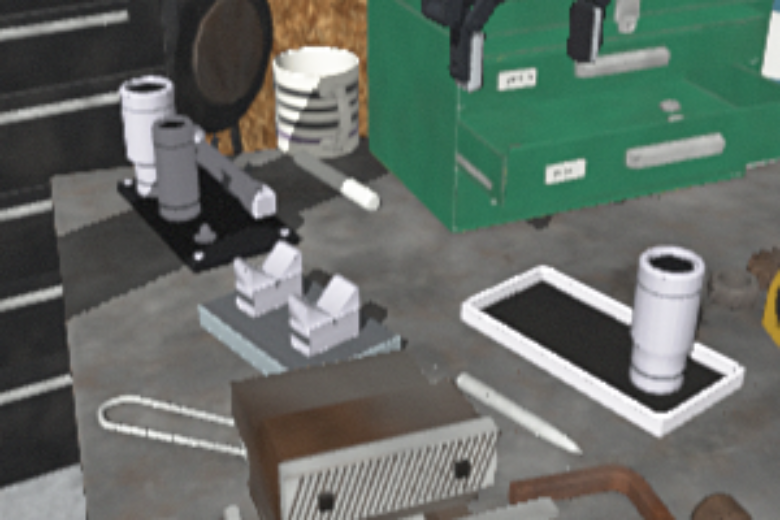

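The medium socket stands upright in the tray at about (665,320) in the crop. The other two sockets and the bar are undisturbed. Next are the small and the large.

```bash
python3 - <<'E'
from h import *
for k in('small','large'):
    x,y,z=HP[k];ctrl.movel([.5,-.2,.2],max_speed=.25);ctrl.movel([x,y,z+.08],max_speed=.25)
    transfer(k,HP[k],TP[k],.08)
ctrl.movel([.48,-.2,.24],max_speed=.25)
im,d=vision.grab_frame('top');cv2.imwrite('pics/t2.png',cv2.resize(im[120:300,170:470],None,fx=2.6,fy=2.6));np.save('pics/t2.npy',d)
im,e=vision.grab_frame('scene');cv2.imwrite('pics/s2.png',cv2.resize(im[110:310,180:480],None,fx=2.6,fy=2.6));np.save('pics/s2.npy',e)
for n,dd in(('top',d),('scene',e)):
    P=cloud(n,dd).reshape(-1,3);P=P[~np.isnan(P[:,2])]
    for k,h in(('small',.09),('medium',.098),('large',.106)):
        q=P[(np.hypot(*(P[:,:2]-TP[k][:2]).T)<.032)&(P[:,2]>h-.008)&(P[:,2]<h+.012)];print(n,k,len(q),np.round(q.mean(0),4) if len(q) else'')
st('end')
E
```

```text
start t12.1 [ 0.5291 -0.0173  0.1399] w0.0854 F [-0.2 -0.3 -1. ] g0
grip small t13.3 [ 0.5293 -0.0153  0.0607] w0.0345 F [-1.7 -0.3  5.5] g59
lift t14.0 [ 0.5284 -0.0157  0.1392] w0.0348 F [-0.3  0.  -4.2] g60
down t16.6 [ 0.5289 -0.408   0.0534] w0.0350 F [ 0.1 -0.2 -3.1] g60
open t17.2 [ 0.529  -0.408   0.0536] w0.0855 F [-0.9  0.2  0.5] g0
start t19.8 [0.5549 0.0322 0.1558] w0.0854 F [-0.4 -0.5 -0.6] g0
grip large t21.0 [0.5557 0.0339 0.0771] w0.0467 F [-1.  -1.3  5.8] g61
lift t21.6 [0.5542 0.0335 0.155 ] w0.0465 F [-0.2  0.5 -5.9] g63
down t24.3 [ 0.5455 -0.361   0.0695] w0.0465 F [-0.3 -0.4 -6.1] g62
open t24.7 [ 0.5458 -0.3611  0.0698] w0.0854 F [-0.7  0.2  0. ] g0
top small 232 [ 0.5273 -0.4073  0.0872]
top medium 297 [ 0.5109 -0.4537  0.0945]
top large 103 [ 0.545  -0.3734  0.1031]
scene small 314 [ 0.5276 -0.4019  0.0893]
scene medium 344 [ 0.5075 -0.4583  0.0962]
scene large 338 [ 0.5415 -0.363   0.1043]
end t26.3 [ 0.4798 -0.2015  0.2388] w0.0857 F [ 0.2 -0.1 -0.5] g0
```

View pics/s2.png

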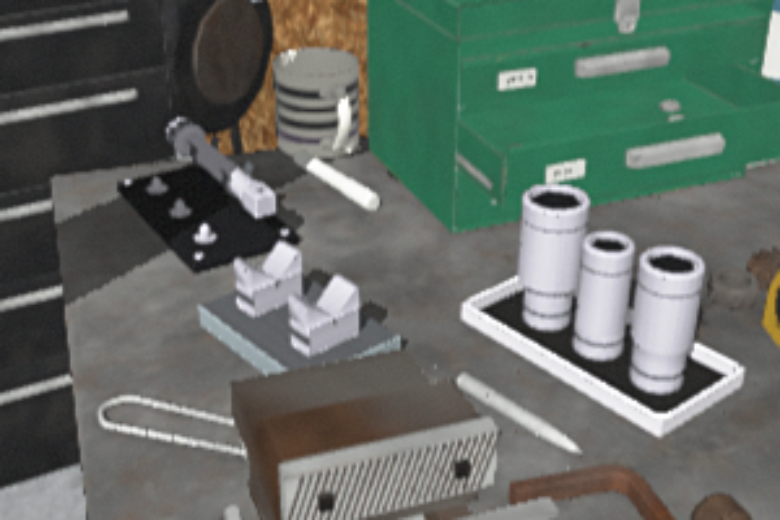

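All three sockets stand upright in the tray, and the bar is still in its clips and fully visible now. I'll refit the bar and clips from both views before gripping.

```bash
python3 - <<'E'
from h import *
from scipy.optimize import least_squares
b0=np.array([.567,-.0347])
for n in('top','scene'):
    P=cloud(n,np.load(f'pics/{n[0]}2.npy')).reshape(-1,3);P=P[~np.isnan(P[:,2])];a=np.radians(-27.5)
    y=np.array([-np.sin(a),np.cos(a)]);x=np.array([np.cos(a),np.sin(a)]);r=P[:,:2]-b0
    K=P[(abs(r@y)<.026)&(abs(r@x)<.02)&(P[:,2]>.035)&(P[:,2]<.062)]
    f=lambda p:np.hypot((K[:,:2]-b0)@np.array([np.cos(p[1]),np.sin(p[1])])-p[0],K[:,2]-p[2])-.01
    s=least_squares(f,[0,a,.046],loss='soft_l1',f_scale=.002);o,a,z=s.x
    x=np.array([np.cos(a),np.sin(a)]);y=np.array([-x[1],x[0]]);r=P[:,:2]-b0-o*x
    k=(abs(r@x)<.02)&(P[:,2]>.036)&(P[:,2]<.07)&(abs(r@y)<.12);v=(r@y)[k];e=np.percentile(v,[.5,99.5])
    h=k&(P[:,2]>.052);zz=[np.round(np.percentile(P[k&(abs(r@y-c)<.004),2],95),3) if (k&(abs(r@y-c)<.004)).sum()>3 else 0 for c in np.arange(-.1,.1,.008)]
    print(n,len(K),'off',o,'yaw',np.degrees(a),'z',z,'ext',e,'mid',b0+o*x+y*e.mean());print(zz)
a=np.radians(-27.5)
E
```

```text
top 161 off -0.0010541722116748195 yaw -27.312481586326832 z 0.04591080030035824 ext [-0.01830567  0.09363894] mid [ 0.58334643 -0.00074885]
[0, 0, 0, 0, 0, 0, 0, 0, 0, 0, np.float64(0.057), np.float64(0.057), np.float64(0.057), np.float64(0.057), np.float64(0.058), np.float64(0.057), np.float64(0.059), np.float64(0.06), np.float64(0.058), np.float64(0.056), np.float64(0.057), np.float64(0.061), np.float64(0.062), np.float64(0.063), np.float64(0.062)]
scene 101 off 0.0008614328511516827 yaw -27.540233544030254 z 0.047648432306928515 ext [-0.09381608  0.0896023 ] mid [ 0.56678965 -0.03696645]
[0, np.float64(0.058), np.float64(0.058), np.float64(0.058), np.float64(0.058), np.float64(0.058), np.float64(0.058), np.float64(0.06), np.float64(0.061), np.float64(0.059), np.float64(0.057), np.float64(0.058), np.float64(0.058), np.float64(0.058), np.float64(0.058), np.float64(0.058), np.float64(0.059), np.float64(0.06), np.float64(0.06), np.float64(0.057), np.float64(0.061), np.float64(0.063), np.float64(0.064), np.float64(0.064), np.float64(0.063)]
```

```bash
python3 - <<'E'
from h import *
x,y=.5693,-.0311
ctrl.movel([x,y,.15],max_speed=.2);ctrl.movel([x,y,.026],max_speed=.1);st('at bar')
ctrl.close_gripper(force=110);s=st('grip')
assert .016<s['width']<.025
for i in range(1,7):
    ctrl.movel([x,y,.026+.003*i],max_speed=.03);st('pull')
ctrl.movel([x,y,.15],max_speed=.12);st('lifted')
B=np.radians(71.2);ctrl.movep([.4286,-.207,.15],[0,np.cos(B/2),np.sin(B/2),0]);s=st('above V')
ctrl.movel([.4286,-.207,.085],max_speed=.1);st('hover')
for n in('top','scene'):
    im,d=vision.grab_frame(n);cv2.imwrite(f'pics/{n}3.png',cv2.resize(im[120:300,190:420],None,fx=2.6,fy=2.6));np.save(f'pics/{n}3.npy',d)
E
```

```text
at bar t28.9 [ 0.5698 -0.0311  0.0266] w0.0854 F [ 0.1 -0.4 -0.2] g0
grip t29.5 [ 0.5695 -0.0311  0.0264] w0.0168 F [-0.8 -0.4  5.1] g107
pull t29.8 [ 0.5693 -0.0318  0.0285] w0.0170 F [ 0.9 -3.7 -7. ] g111
pull t30.0 [ 0.5695 -0.0312  0.0321] w0.0168 F [ 4.1  0.1 -6.8] g110
pull t30.3 [ 0.5698 -0.0307  0.0357] w0.0173 F [ 4.7 -1.1 -4.3] g112
pull t30.5 [ 0.5696 -0.0309  0.0385] w0.0171 F [ 4.7  0.3 -4.2] g113
pull t30.8 [ 0.5689 -0.0309  0.041 ] w0.0171 F [ 1.5 -1.9 -1.2] g113
pull t31.0 [ 0.5685 -0.0309  0.0438] w0.0169 F [-1.8 -2.5 -2.4] g113
lifted t32.1 [ 0.5687 -0.0313  0.1492] w0.0170 F [-0.5  0.  -6.2] g109
above V t33.0 [ 0.4292 -0.2066  0.15  ] w0.0170 F [ 1.2 -1.  -5.1] g109
hover t33.8 [ 0.4292 -0.2067  0.0853] w0.0172 F [-0.1 -0.1 -5.4] g109
```

View pics/scene3.png

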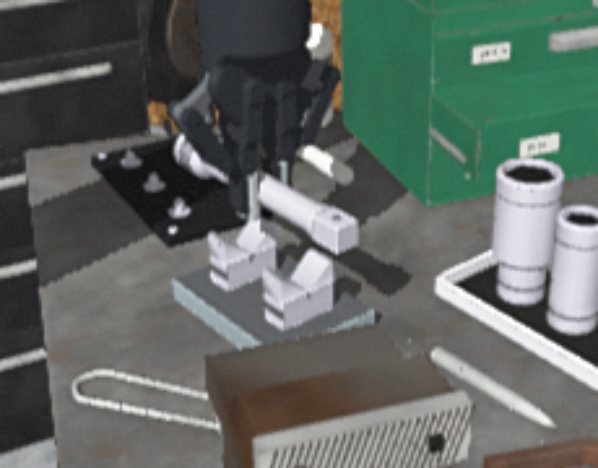

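The bar is out and held above the V-blocks, with its square end at about (345,232) in the crop. I'll check tilt and alignment from the depth images.

```bash
python3 - <<'E'
from h import *
c0=np.array([.427,-.2117])
a=np.radians(-18.8);x=np.array([np.cos(a),np.sin(a)]);y=np.array([-x[1],x[0]])
for n in('top','scene'):
    P=cloud(n,np.load(f'pics/{n}3.npy')).reshape(-1,3);P=P[~np.isnan(P[:,2])];r=P[:,:2]-c0
    for c in np.arange(-.105,.106,.015):
        k=(abs(r@y-c)<.0075)&(abs(r@x)<.02)&(P[:,2]>.08)&(P[:,2]<.128)
        if k.sum()>4:print(n,'y%.3f'%c,k.sum(),'ztop %.4f'%np.percentile(P[k,2],93),'xmid %.4f'%((r@x)[k].min()/2+(r@x)[k].max()/2), 'yr',(r@y)[k].min().round(4),(r@y)[k].max().round(4))
E
```

```text
top y0.090 13 ztop 0.1180 xmid -0.0106 yr 0.0886 0.0956
scene y-0.090 138 ztop 0.1164 xmid -0.0004 yr -0.0922 -0.0826
scene y-0.075 96 ztop 0.1169 xmid -0.0005 yr -0.0823 -0.0675
scene y-0.060 79 ztop 0.1179 xmid -0.0033 yr -0.0673 -0.0527
scene y-0.045 67 ztop 0.1166 xmid -0.0019 yr -0.0521 -0.0376
scene y-0.030 65 ztop 0.1166 xmid -0.0038 yr -0.0369 -0.0227
scene y-0.015 83 ztop 0.1221 xmid 0.0008 yr -0.022 -0.0075
scene y0.000 201 ztop 0.1246 xmid -0.0001 yr -0.0075 0.0072
scene y0.015 24 ztop 0.1252 xmid -0.0023 yr 0.0077 0.0158
scene y0.030 5 ztop 0.1082 xmid -0.0096 yr 0.0291 0.0365
scene y0.045 13 ztop 0.1069 xmid -0.0091 yr 0.0382 0.0511
scene y0.060 37 ztop 0.1117 xmid -0.0025 yr 0.053 0.067
scene y0.075 48 ztop 0.1154 xmid -0.0107 yr 0.0676 0.0822
scene y0.090 31 ztop 0.1184 xmid -0.0128 yr 0.083 0.0925
```

```bash
python3 - <<'E'
from h import *
p=[.4286,-.207]
ctrl.movel(p+[.045],max_speed=.1);st('near')
for z in(.042,.039,.037,.0355,.0345):
    ctrl.movel(p+[z],max_speed=.04);s=st('low')
    if s['contact_force'][2]>4:break
ctrl.ungrasp();st('open')
ctrl.movel(p+[.16],max_speed=.15);ctrl.movel([.5,-.3,.22],max_speed=.25)
c0=np.array([.427,-.2117]);a=np.radians(-18.8);x=np.array([np.cos(a),np.sin(a)]);y=np.array([-x[1],x[0]])
for n in('top','scene'):
    im,d=vision.grab_frame(n);cv2.imwrite(f'pics/{n}4.png',cv2.resize(im[120:300,190:470],None,fx=2.6,fy=2.6));np.save(f'pics/{n}4.npy',d)
    P=cloud(n,d).reshape(-1,3);P=P[~np.isnan(P[:,2])];r=P[:,:2]-c0
    k=(abs(r@y)<.11)&(abs(r@x)<.02)&(P[:,2]>.06)&(P[:,2]<.08);print(n,'ext',(r@y)[k].min(),(r@y)[k].max())
    for c in np.arange(-.09,.091,.03):
        k=(abs(r@y-c)<.008)&(abs(r@x)<.02)&(P[:,2]>.046)&(P[:,2]<.08)
        if k.sum()>4:print('y%.3f'%c,k.sum(),'ztop %.4f'%np.percentile(P[k,2],93),'xmid %.4f'%(r@x)[k].mean())
st('e')
E
```

```text
near t34.4 [ 0.4288 -0.2069  0.0452] w0.0169 F [-0.4  0.3 -6.1] g109
low t34.7 [ 0.4288 -0.2071  0.0423] w0.0172 F [-0.2  0.2 -4.7] g109
low t34.9 [ 0.4285 -0.207   0.0389] w0.0174 F [ 0.7 -0.5 -5.1] g109
low t35.2 [ 0.429  -0.2071  0.037 ] w0.0165 F [ 0.7 -0.1 -4.3] g110
low t35.4 [ 0.4301 -0.2073  0.036 ] w0.0166 F [ 4.1 -1.8 -1.5] g110
low t35.7 [ 0.4303 -0.2074  0.0356] w0.0170 F [ 2.5 -2.3  9.5] g112
open t36.3 [ 0.4285 -0.207   0.0344] w0.0856 F [-0.6 -0.1 -0.5] g0
top ext -0.0876661809822254 0.09556327507874676
y-0.090 23 ztop 0.0657 xmid -0.0007
y-0.060 71 ztop 0.0663 xmid -0.0007
y-0.030 131 ztop 0.0648 xmid -0.0001
y0.000 65 ztop 0.0657 xmid -0.0007
y0.030 119 ztop 0.0653 xmid -0.0002
y0.060 69 ztop 0.0670 xmid -0.0005
y0.090 89 ztop 0.0710 xmid -0.0012
scene ext -0.09221465815689207 0.09336838359576043
y-0.090 124 ztop 0.0665 xmid -0.0013
y-0.060 76 ztop 0.0677 xmid -0.0043
y-0.030 90 ztop 0.0665 xmid -0.0020
y0.000 65 ztop 0.0670 xmid -0.0041
y0.030 104 ztop 0.0667 xmid -0.0034
y0.060 103 ztop 0.0694 xmid -0.0043
y0.090 53 ztop 0.0723 xmid -0.0072
e t38.1 [ 0.4989 -0.2983  0.219 ] w0.0850 F [ 0.2 -0.1  0.9] g0
```

View pics/scene4.png

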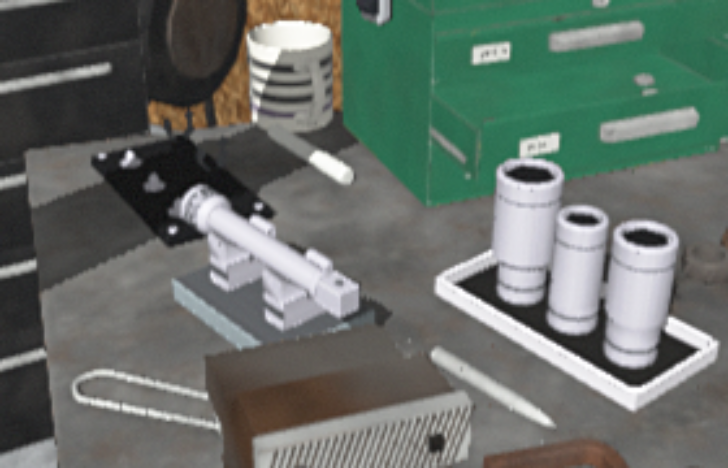

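The bar rests in both V-blocks: level, shank top at about 65 mm, and centred along y. The sockets go back in the order large, small, medium.

```bash
cat >> h.py <<'E'
def back(k):
    (x,y,z),(u,v,w)=TP[k],HP[k]
    ctrl.movel([x,y,z],max_speed=.12);ctrl.close_gripper(force=60);s=st('grip '+k)
    assert abs(s['width']-D[k])<.006
    ctrl.movel([x,y,z+.08],max_speed=.15);st('lift')
    ctrl.movel([u,v,w+.09],max_speed=.28);ctrl.movel([u,v,w+.018],max_speed=.15);ctrl.pause(.1);st('over')
    for d in(.013,.010,.007,.004,.002,.0008):
        ctrl.movel([u,v,w+d],max_speed=.04);s=get_state();f=s['contact_force']
        if d>.003 and f[2]>6: st('MISS?');raise SystemExit
        if f[2]>4:break
    st('down');ctrl.ungrasp();st('open');ctrl.movel([u,v,w+.09],max_speed=.2)
E
python3 - <<'E'
from h import *
x,y,z=TP['large'];ctrl.movep([x,y,.2],Q);back('large')
x,y,z=TP['small'];ctrl.movel([.529,-.3,.2],max_speed=.25);ctrl.movel([x,y,z+.07],max_speed=.25);back('small')
x,y,z=TP['medium'];ctrl.movel([.52,-.35,.2],max_speed=.25);ctrl.movel([x,y,z+.07],max_speed=.25);back('medium')
ctrl.movel([.45,-.3,.26],max_speed=.25)
for n in('top','scene'):
    im,d=vision.grab_frame(n);cv2.imwrite(f'pics/{n}5.png',cv2.resize(im[120:300,190:470],None,fx=2.6,fy=2.6));np.save(f'pics/{n}5.npy',d)
    P=cloud(n,d).reshape(-1,3);P=P[~np.isnan(P[:,2])]
    for k,h in(('small',.098),('medium',.106),('large',.114)):
        for P_,l in((cloud(n,np.load(f'pics/{n}0.npy')).reshape(-1,3),'before'),(P,'after')):
            q=P_[(np.hypot(*(P_[:,:2]-HP[k][:2]).T)<.03)&(P_[:,2]>h-.007)&(P_[:,2]<h+.012)];print(n,k,l,len(q),np.round(q.mean(0),4) if len(q) else'')
st('e')
E
```

```text
grip large t40.2 [ 0.5459 -0.3612  0.0703] w0.0463 F [-1.1  0.9  6. ] g61
lift t40.9 [ 0.5446 -0.3609  0.1482] w0.0463 F [ 0.5 -0.8 -7.1] g62
over t43.2 [0.5559 0.0341 0.0951] w0.0466 F [ 0.4 -0.3 -5.9] g62
down t44.7 [0.5554 0.0343 0.0782] w0.0467 F [-2.8 -1.8  9.7] g64
open t45.2 [0.555  0.034  0.0767] w0.0853 F [ 0.  -0.1  0.4] g0
grip small t49.2 [ 0.5293 -0.4082  0.0542] w0.0344 F [-0.7  0.5  5.1] g60
lift t49.9 [ 0.5282 -0.4079  0.1323] w0.0345 F [-0.6 -0.4 -3.5] g60
over t52.2 [ 0.5298 -0.0153  0.079 ] w0.0344 F [-0.4 -0.8 -3.3] g60
down t53.7 [ 0.5294 -0.0151  0.062 ] w0.0343 F [-3.1 -0.8 13.1] g62
open t54.2 [ 0.529  -0.0153  0.0607] w0.0852 F [ 0.7 -0.  -0.2] g0
grip medium t58.2 [ 0.5121 -0.4573  0.0624] w0.0407 F [-0.6  0.5  4.9] g60
lift t58.9 [ 0.5108 -0.4568  0.1402] w0.0408 F [ 0.8  0.7 -4.7] g61
over t61.2 [ 0.5039 -0.0651  0.087 ] w0.0407 F [ 0.7 -0.5 -4.3] g61
down t62.7 [ 0.5034 -0.0648  0.0702] w0.0409 F [-3.4  0.1 16.7] g63
open t63.2 [ 0.503  -0.065   0.0687] w0.0854 F [-0.9 -0.4 -0.1] g0
top small before 217 [ 0.5293 -0.0136  0.0957]
top small after 222 [ 0.5283 -0.0129  0.0957]
top medium before 302 [ 0.5035 -0.0628  0.1035]
top medium after 300 [ 0.5025 -0.0623  0.1034]
top large before 395 [0.5552 0.0361 0.1112]
top large after 393 [0.5545 0.0368 0.1115]
scene small before 107 [ 0.528  -0.0152  0.0972]
scene small after 105 [ 0.5269 -0.0147  0.0975]
scene medium before 184 [ 0.5012 -0.0685  0.1048]
scene medium after 185 [ 0.5    -0.0671  0.1046]
scene large before 186 [0.5527 0.0301 0.1128]
scene large after 185 [0.552  0.0312 0.1128]
e t65.1 [ 0.4503 -0.2983  0.2596] w0.0855 F [ 0.1 -0.3 -0.5] g0
```

```bash
ls pics/*5.png
```

```text
pics/scene5.png
pics/top5.png
```

View pics/scene5.png

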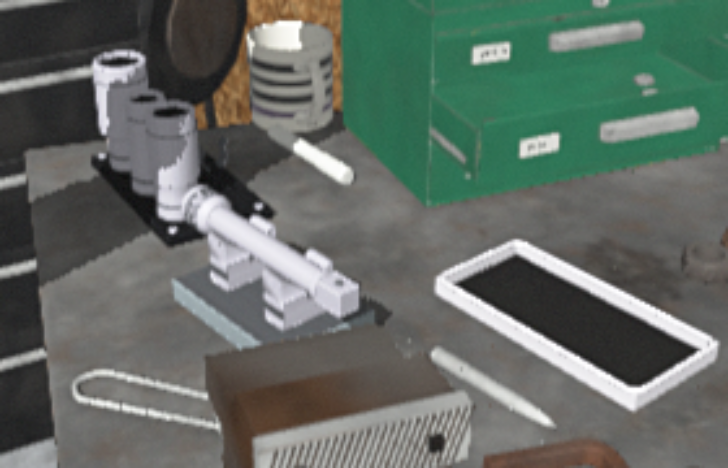

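View pics/top5.png

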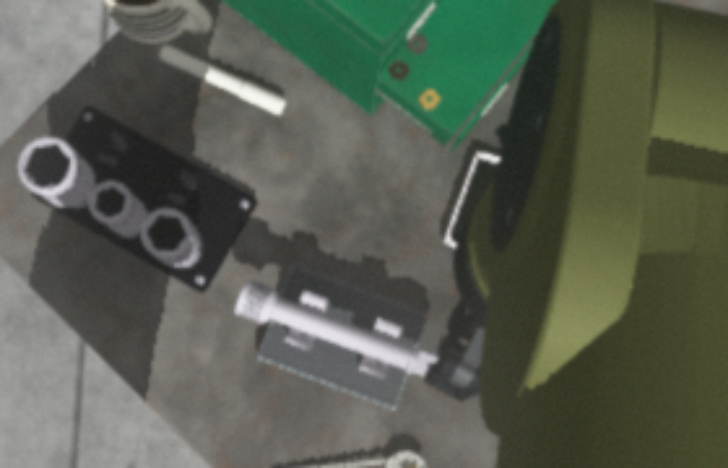

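All three sockets are back on their own spigots, within about 1.5 mm of where they started and at the same height. The bar lies in both V-blocks, and the marker and the punch look undisturbed. I'm handing in.

```bash
python3 -c "
from station import ticket
print(ticket.close_job())"
```

```text
the job is handed in; nothing more can be done
None
```

The job is handed in at about 65 s of the 147 s allowed: the bar rests in both V-blocks, all three sockets are seated back on their original spigots, and the marker and punch look undisturbed; no verdict came back.

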